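# Load a sample vial into the shaker holder with tongs

### The arm

A 6-joint arm with a two-finger parallel gripper is mounted at the origin on a cart in front of the work surface, level with it; the furniture and walls round the work are solid. World frame = base frame: x ahead of the robot, y to its left, z up, the work surface at z = 0. Lengths are in m, angles in rad, forces in N, time in s.
With the tool pointing down it reaches from about 0.35 to 0.85 m from the base axis. Payload 8.1 kg.
Tool frame: the origin (TCP) lies between the finger pads; the fingertips stand env.tcp_to_tips ahead of it and the grasp point (between the pads) is the TCP (env.tcp_to_tips is the distance from the TCP to the fingertips, in m); z points along the fingers, y is the direction in which the jaws open and shut (so a half turn about z gives the same grasp; the last joint's range is limited). The gripper opens to 93 mm and grips with 3 to 60 N. Pads are 15 mm wide; open, the fingers measure 128 mm over their backs; the gripper's body (75 mm by 188 mm) begins 65 mm behind the grasp point.
Start: joints at [1.068, 0.13, 1.488, -0, 1.523, -0.085], TCP at [0.243, 0.548, 0.238] pointing down, gripper open.
Joint ranges: [-2.96, 2.96], [-0.89, 2.26], [0.02, 2.5], [-1.34, 4.48], [0, 2.73], [-2.66, 2.66]. Speed limits (rad/s): [2.39, 2.39, 2.79, 3.14, 3.14, 3.14].

### API

Orientations are given as [roll, pitch, yaw] about the fixed x, y, z axes, in that order (R = Rz(yaw) Ry(pitch) Rx(roll)).
In Python, from bench import env gives the robot as it stands. Calls block until the motion is done:
- env.move_pose(position, orientation): joint-space move of the TCP to a pose.
- env.servo_line(position, feed=0.15, attitude=None, f_stop=None): straight line of the TCP; attitude=None keeps the orientation; feed is the mean speed in m/s. With f_stop (N) it stops when the force on the tool has changed by that much, and returns True; else False.
- env.move_joints(angles): joint-space move.
- env.gripper_to(opening): finger opening in m; the grip force is fixed at half the most; returns when the fingers have stopped.
- env.pause(seconds).
- env.solve_ik(position, orientation): joint angles nearest the present ones, or None.
- env.get_obs(): the state.
- env.snapshot(name): name is "scene" or "top"; returns the picture (384x512x3 uint8, red, green, blue); there is no depth.
- env.get_calibration(name): a dict with "intrinsics" (3x3 intrinsics, pixels), "R" (3x3) and "t" (3): a world point X has camera coordinates R X + t. Camera axes: x right, y down, z forward; pixel columns grow to the right and rows downward; lengths in m; the calibration is good to about 2 mm. A picture is of the moment at which its call begins. get_calibration takes no time and is no camera call.
A pose or a line that the arm cannot do raises env.PlanningError and nothing moves.
- env.sign_off(): hands the job in, once; it reports no verdict.
The state is a dict: "t": time; "joint_positions": joint angles; "qd": joint speeds; "effort": joint torques, N m; "tool_pos": TCP position; "eef_rot": TCP orientation; "force": force on the tool from outside, world axes, zero at the start; "wrist_torque": the same for the moment, N m; "finger_gap": finger opening in m.
Only numpy, scipy, OpenCV 4.12 (cv2) and the standard library are available. Lean on these libraries where they do the work, as an engineer would, in place of code of your own. Each camera call takes 0.05 s, during which the arm holds its last target. There are 200 camera calls.

### The job

Take the sprung tongs from their caddy and use them to lift the red-capped vial out of its deep leaning pocket and set it upright in the round nest of the shaker holder, letting go only once you feel it rest on the floor of the nest; it is thin glass, so squeeze it gently, do not drop it or press it down hard, and never touch it with the gripper itself. Then stand the tongs back in the caddy, tips down, and turn the yellow bar by its knob fully home over the vial to secure it, leaving the blue-capped vial and the things round about where they are.

Things in the scene. Friction and masses are not known exactly. Their poses are not given: they have to be found in the camera images.
- tongs: Sprung steel tongs, 157 mm tall, 70 g, standing tips down in the blue caddy. Origin midway between the lower ends of the tips; z runs up to the bow, y is the direction in which they close, x is across the flat 12 mm wide arms. Ribbed rubber tip pads, 10 mm wide, from 0 to 16 mm above the origin, 40 mm apart inside at rest, 46 mm over all. The frame is fixed to the +y arm.
- tongs_grip (a point): Middle between the two green grip plates of the tongs, 100 mm above their origin, 50 mm below the pivot of the arms; each plate is 16 mm wide (x) and 34 mm tall; hold the tongs here, a finger on each plate. Over the plates: 37 mm at rest, 29 mm with a vial in the tips (arms then parallel). About 34 mm carries the tongs open; 16 to 20 N of grip holds a vial surely but gently.
- tongs_jaw (a joint): Closing angle of the tongs (rad): 0 = sprung open, 0.17 = parallel, 16 mm between the tips. The spring pushes the fingers apart with about 3 N at rest and 6 N at a vial; 1 mm of closing at the plates closes the tips by 2.8 mm.
- caddy_floor (a point): Centre of the inner floor of the fixed blue caddy in which the tongs stand, 6 mm above the table. Inside it measures 22 mm (x) by 58 mm (y), its rim is 54 mm above this floor, walls 3 mm; axes: z up, x and y along the walls.
- rack: Fixed wooden rack with two deep pockets side by side (y = +33 and -33 mm), leaning 30 degrees (0.524 rad) from vertical towards -x of the rack. Origin on the table. The middle of the pockets' floor is at x = 30, z = 24 mm; the pocket axis points along (-0.5, 0, 0.866). Each pocket inside: 62 mm in y, 28 mm across, 60 mm deep along its axis, walls 4 mm. Highest point 86 mm up.
- vial_red: Amber glass vial, white label, RED cap, 49 mm long, 20 g: black foot 20 mm diameter and 17 mm high, then 22 mm of glass 16 mm thick (grip here), cap 19 mm wide and 10 mm high. Origin at the centre of its bottom, z along its axis towards the cap. It starts in either pocket, leaning with it, on its floor and against the wall nearest the robot, cap below the mouth.
- vial_blue: The same vial with a BLUE cap in the other pocket; it stays there.
- nest (a point): Centre of the rim of the round nest on the fixed aluminium shaker holder, 30 mm above the table: a black ring of 27 mm inner diameter, 35 mm outer. Its floor is height-adjustable and is found set anywhere from 6 to 16 mm below the rim; that height is not measured, so it must be felt for. z up; the post of the turn bar (18 mm thick) stands 55 mm from here along +x.
- pivot (a point): Vertical axis of the yellow turn bar, on top of the post, 76 mm above the table (lower edge of the bar 77 mm). Axes as the nest's.
- knob (a point): Middle of the round black knob at the free end of the yellow turn bar, 12 mm diameter, 26 mm tall, upright, centred 98 mm above the table (13 mm above and below this point, stands on the bar); 67 mm from the pivot.
- turnbar (a joint): Angle of the yellow turn bar (rad): 0 = home against its stop, pointing along -x of the holder right over the nest; 1.57 = pointing along +y of the holder. It turns stiffly and stays where it is left.
- dropper: Bystander: green dropper bottle, 29 mm diameter, 60 mm tall, loose, standing.
- wax: Bystander: round white tin, 58 mm diameter, 28 mm tall, loose.

How it is judged:
On the way, in this order (a step that is already met when the one before it is completed fails the run):
1. the tongs hold the red-capped vial clear above the rack (z of vial_red in the frame of rack above 0.075 m and contact force between tongs and vial_red above 0.3 N), for 0.1 s.
2. the tongs, still holding it, bring the red-capped vial down upright until it rests on the floor of the nest (horizontal distance between vial_red and nest below 0.008 m and z of vial_red in the frame of nest below -0.004 m and angle between vial_red's own z axis and vertical below 0.25 rad and contact force between vial_red and holder above 0.3 N and contact force between tongs and vial_red above 0.3 N), for 0.05 s.
3. the tongs have let go of the vial and it stands in the nest (horizontal distance between vial_red and nest below 0.006 m and z of vial_red in the frame of nest below -0.004 m and angle between vial_red's own z axis and vertical below 0.1 rad and contact force between tongs and vial_red below 0.05 N), for 0.1 s.
At the end, for the whole second after the job is handed in: Red-capped vial upright (0.1 rad) in the nest within 6 mm of its centre, its bottom over 4 mm below the rim; turn bar within 0.12 rad of its stop; tongs tips down in the caddy (within 15 mm of its middle, 10 mm of its floor, 0.25 rad of upright); all at rest (horizontal distance between vial_red and nest below 0.006 m and z of vial_red in the frame of nest below -0.004 m and angle between vial_red's own z axis and vertical below 0.1 rad and value of joint turnbar below 0.12 rad and horizontal distance between tongs and caddy_floor below 0.015 m and z of tongs in the frame of caddy_floor below 0.01 m and angle between tongs's own z axis and vertical below 0.25 rad and linear speed of each of vial_red, tongs below 0.02 m/s); the robot touches nothing.
It fails at once if the gripper's fingers touch the red-capped vial (contact force between the fingers and vial_red above 0.5 N).
It fails at once if the tongs squeeze the vial too hard (over 24 N, both tips added) (contact force between tongs and vial_red above 24 N).
It fails at once if the vial is dropped (moves faster than 0.3 m/s out of the tongs) (contact force between tongs and vial_red below 0.05 N and linear speed of vial_red above 0.3 m/s).
It fails at once if the vial is pressed down hard on the holder (over 15 N) (contact force between vial_red and holder above 15 N).
It fails at once if the blue-capped vial, the dropper bottle or the tin is moved more than 20 mm (distance of any of vial_blue, dropper, wax from where it was at the start of the episode above 0.02 m).
It also fails if it takes over 58 s, if anything falls off the work surface, if the arm or the gripper's body presses on something with over 40 N, if the wrist force passes 120 N, or if a joint passes its speed limit or range.

## Working session

There is one attempt and no reset: what is moved stays moved. The work goes in short steps, each a Python script; the robot and the scene stay as the last script left them, time stands still between calls to the robot, and variables do not carry over. Pictures are saved under pics/ and viewed, about 8 in all and at most 12, crops included, and the job is handed in when it is done.

```bash
ls; mkdir -p pics; python3 - <<'E'
from bench import env
import cv2, numpy as np
np.set_printoptions(precision=4,suppress=True)
for n in("scene","top"):
    im=env.snapshot(n); cv2.imwrite(f"pics/{n}0.png",im[:,:,::-1]); c=env.get_calibration(n); print(n,c)
    cv2.imwrite(f"pics/{n}0b.png",cv2.resize(im[:,:,::-1],(800,600),interpolation=cv2.INTER_CUBIC))
print(env.get_obs(),env.tcp_to_tips)
E
```

```text
pics
scene {'intrinsics': array([[452.4174,   0.    , 253.6434],
       [  0.    , 452.4174, 194.7166],
       [  0.    ,   0.    ,   1.    ]]), 'R': array([[ 0.5398, -0.8417, -0.0082],
       [-0.6377, -0.4025, -0.6567],
       [ 0.5495,  0.3598, -0.7541]]), 't': array([-0.4354,  0.3736,  0.8116])}
top {'intrinsics': array([[392.5811,   0.    , 252.7757],
       [  0.    , 392.5811, 196.0077],
       [  0.    ,   0.    ,   1.    ]]), 'R': array([[-0.023 , -0.9997,  0.0043],
       [-0.9857,  0.022 , -0.1669],
       [ 0.1668, -0.0081, -0.986 ]]), 't': array([-0.167 ,  0.5907,  0.9841])}
{'t': 0.1, 'joint_positions': array([ 1.0676,  0.1311,  1.4892, -0.    ,  1.523 , -0.0854]), 'qd': array([-0.0012, -0.0016, -0.0019, -0.0003, -0.0002, -0.0009]), 'effort': array([ -0.0003, -56.1342, -49.3095,   0.0769,   0.0292,  -0.    ]), 'tool_pos': array([0.2432, 0.548 , 0.2367]), 'eef_rot': array([-3.1399, -0.0001,  2.7238]), 'force': array([ 0.1534, -0.3681, -0.8746]), 'wrist_torque': array([-0.0269, -0.0141, -0.0443]), 'finger_gap': 0.09310311332026476} 0.019
```

View pics/top0b.png

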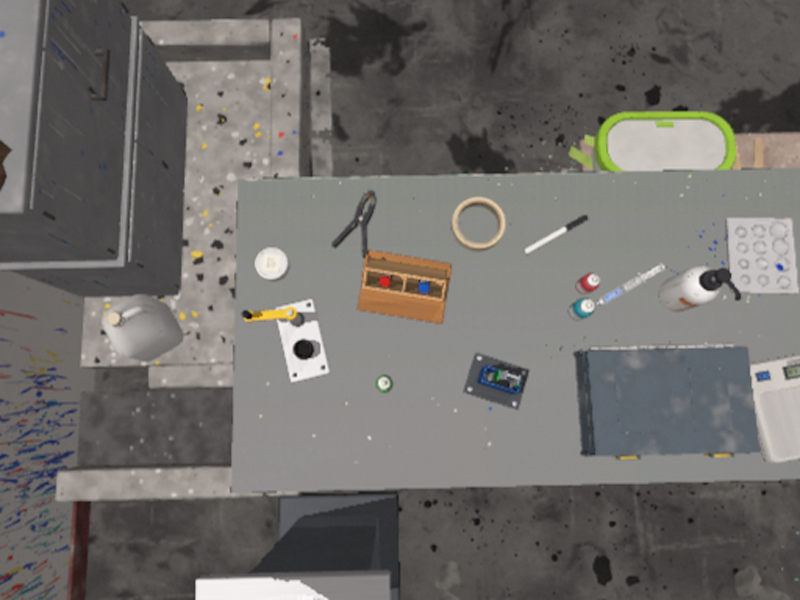

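View pics/scene0b.png

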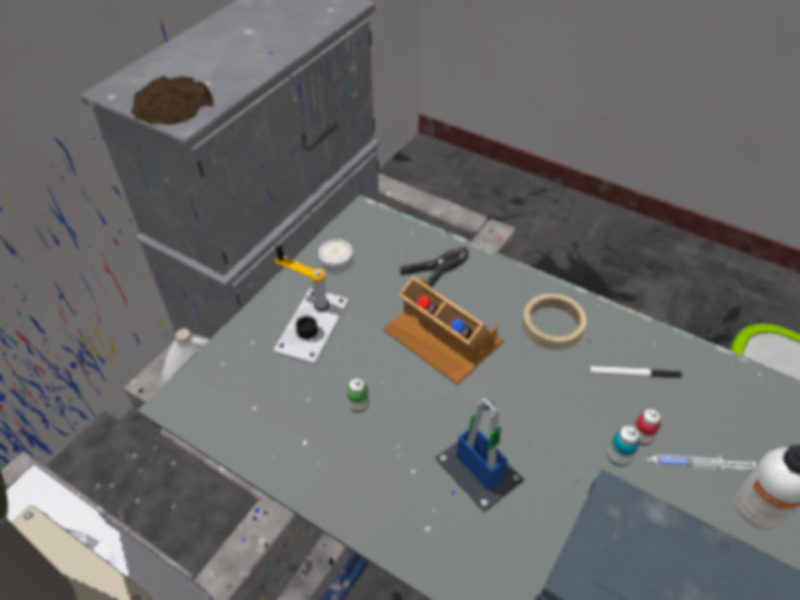

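```bash
python3 - <<'E'
import cv2
t=cv2.imread("pics/top0.png")[150:270,150:345]; s=cv2.imread("pics/scene0.png")[145:330,170:340]
cv2.imwrite("pics/tc.png",cv2.resize(t,None,fx=4,fy=4,interpolation=cv2.INTER_CUBIC))
cv2.imwrite("pics/sc.png",cv2.resize(s,None,fx=3.2,fy=3.2,interpolation=cv2.INTER_CUBIC))
E
```

```text
(no output)
```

View pics/tc.png

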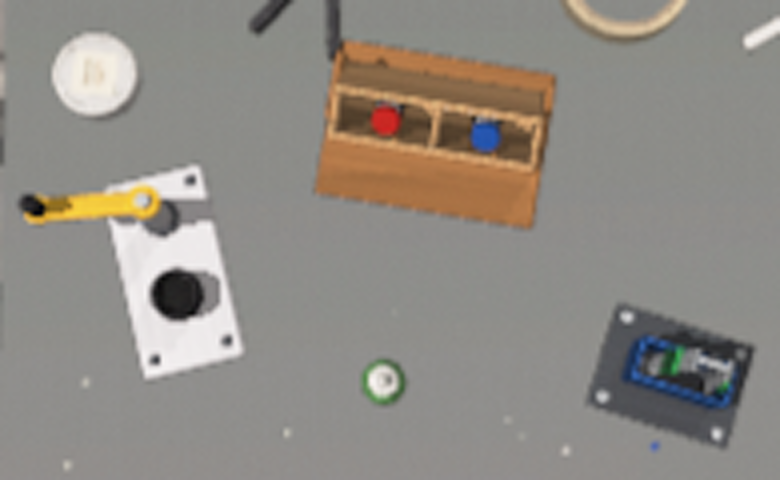

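View pics/sc.png

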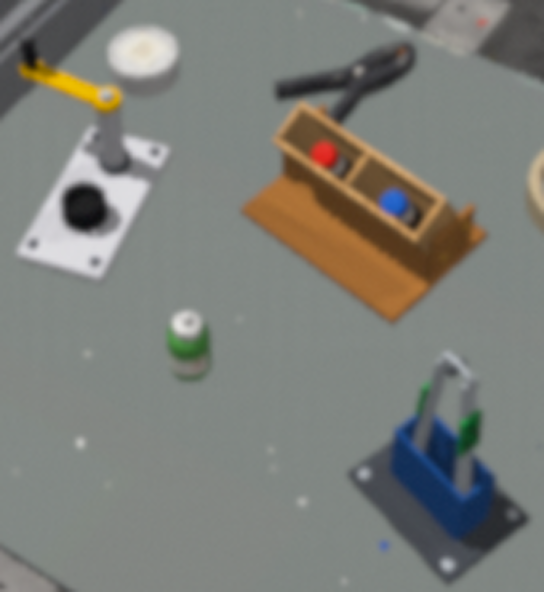

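```bash
cat > h.py <<'E'
import numpy as np, cv2
from bench import env
from scipy.optimize import least_squares
np.set_printoptions(precision=4,suppress=True)
CAL={n:env.get_calibration(n) for n in("top","scene")}
def cam(n): c=CAL[n]; return -c["R"].T@c["t"]
def rays(n,uv):
    c=CAL[n]; uv=np.atleast_2d(uv).astype(float)
    return (np.c_[uv,np.ones(len(uv))]@np.linalg.inv(c["intrinsics"]).T)@c["R"]
def onplane(n,uv,z):
    C=cam(n); d=rays(n,uv); return C+d*((z-C[2])/d[:,2])[:,None]
def tri(uvt,uvs):
    A=[];b=[];D=[]
    for n,uv in(("top",uvt),("scene",uvs)):
        d=rays(n,uv)[0]; d/=np.linalg.norm(d); P=np.eye(3)-np.outer(d,d); A.append(P); b.append(P@cam(n)); D.append(P)
    X=np.linalg.solve(sum(A),sum(b)); return X,[np.linalg.norm(P@X-q) for P,q in zip(D,b)]
def proj(n,X):
    c=CAL[n]; p=np.atleast_2d(X)@c["R"].T+c["t"]; p=p@c["intrinsics"].T; return p[:,:2]/p[:,2:]
def blob(mask,roi):   # roi x0,y0,x1,y1 ; largest contour
    m=np.zeros(mask.shape,np.uint8); x0,y0,x1,y1=roi; m[y0:y1,x0:x1]=mask[y0:y1,x0:x1]
    cs,_=cv2.findContours(m,cv2.RETR_EXTERNAL,cv2.CHAIN_APPROX_NONE)
    c=max(cs,key=cv2.contourArea); M=cv2.moments(c); return c[:,0,:],np.array([M["m10"],M["m01"]])/M["m00"],M["m00"]
def fitcirc(n,cnt,z,r):  # far half of the contour = upper rim
    P=onplane(n,cnt,z)[:,:2]; c0=P.mean(0); out=(c0-cam(n)[:2]); out/=np.linalg.norm(out)
    Q=P[(P-c0)@out>0.0]; f=lambda p:np.linalg.norm(Q-p,axis=1)-r
    s=least_squares(f,c0,loss="soft_l1",f_scale=.001); return s.x,np.abs(s.fun).mean()
E
cat > m.py <<'E'
from h import *
I={n:cv2.imread(f"pics/{n}0.png") for n in CAL}
H={n:cv2.cvtColor(I[n],cv2.COLOR_BGR2HSV) for n in CAL}
inr=lambda n,a,b:cv2.inRange(H[n],np.array(a),np.array(b))
print("cams",cam("top"),cam("scene"))
R={"top":{"rack":(225,155,295,212),"hold":(150,185,215,250),"caddy":(295,222,342,265),"knob":(150,192,196,210)},
   "scene":{"rack":(240,170,325,250),"hold":(170,185,225,235),"caddy":(275,250,335,330),"knob":(170,150,212,182)}}
C={}
for n in CAL:
    red=cv2.bitwise_or(inr(n,(0,150,90),(6,255,255)),inr(n,(174,150,90),(180,255,255)))
    C[n]={}
    C[n]["red"]=blob(red,R[n]["rack"]); C[n]["blue"]=blob(inr(n,(105,120,60),(125,255,255)),R[n]["rack"])
    C[n]["ring"]=blob(inr(n,(0,0,0),(180,255,50)),R[n]["hold"])
    C[n]["caddy"]=blob(inr(n,(100,120,30),(125,255,255)),R[n]["caddy"])
    C[n]["yellow"]=blob(inr(n,(18,150,100),(32,255,255)),R[n]["knob"])
    C[n]["knob"]=blob(inr(n,(0,0,0),(180,255,55)),R[n]["knob"])
    C[n]["plate"]=blob(inr(n,(0,0,170),(180,40,255)),R[n]["hold"])
    for k,v in C[n].items(): print(n,k,v[1],v[2])
    print(n,"ring",*fitcirc(n,C[n]["ring"][0],.030,.0175))
for k in("red","blue","knob","yellow"): print(k,*tri(C["top"][k][1],C["scene"][k][1]))
for n in CAL:
    P=onplane(n,C[n]["caddy"][0],.060)[:,:2]; r=cv2.minAreaRect((P*1000).astype(np.float32)); print(n,"caddy",r)
    hull=cv2.convexHull(C[n]["caddy"][0]); q=cv2.approxPolyDP(hull,2,True)[:,0]; print(q.tolist(), onplane(n,q,.06)[:,:2].tolist())
P=onplane("top",C["top"]["plate"][0],.006)[:,:2]; r=cv2.minAreaRect((P*1000).astype(np.float32)); print("plate",r)
# wood outline
w=inr("top",(5,80,60),(22,255,255)); c=blob(w,R["top"]["rack"]); q=cv2.approxPolyDP(cv2.convexHull(c[0]),2.5,True)[:,0]; print("wood",q.tolist(),onplane("top",q,.005)[:,:2])
# green plates
for n in CAL:
    g=inr(n,(45,100,40),(85,255,255)); x0,y0,x1,y1=R[n]["caddy"]; m=np.zeros_like(g); m[y0:y1,x0:x1]=g[y0:y1,x0:x1]
    print(n,"green",[(a[2:].tolist()) for a in [np.r_[0,0,cc,s[4]] for s,cc in zip(*cv2.connectedComponentsWithStats(m)[2:])][1:]])
E
python3 m.py
```

```text
cams [ 0.4143 -0.172   1.0696] [ 0.0274 -0.5081  0.8537]
top red [246.0606 179.9242] 33.0
top blue [271.     183.5977] 29.0
top ring [193.9685 223.2519] 90.0
top caddy [316.3138 243.5595] 85.5
top yellow [175.4816 201.0118] 127.0
top knob [158.     201.1364] 11.0
top plate [193.785  223.8946] 879.0
top ring [ 0.5173 -0.0253] 0.0016810057457829794
scene red [270.9502 192.5019] 43.5
scene blue [292.8462 207.8513] 32.5
scene ring [196.1343 209.6509] 105.5
scene caddy [307.407  294.9324] 554.5
scene yellow [191.587  171.5439] 123.5
scene knob [178.7619 161.2302] 21.0
scene plate [195.7159 212.4279] 874.0
scene ring [ 0.5162 -0.0262] 0.0021311651186614942
red [ 0.6265 -0.1637  0.0687] [np.float64(3.7840943005924445e-06), np.float64(3.7840943008156474e-06)]
blue [ 0.6156 -0.2283  0.0661] [np.float64(0.00028281044614149656), np.float64(0.00028281044614164835)]
knob [0.5702 0.0571 0.1008] [np.float64(0.0004626687084291259), np.float64(0.0004626687084290236)]
yellow [0.57   0.0177 0.088 ] [np.float64(0.0027362073563266536), np.float64(0.002736207356326539)]
top caddy ((460.6878356933594, -349
[... 729 characters left out ...]
43, -0.38245162485896034], [0.4397484095116828, -0.391514220820538], [0.41863545312913025, -0.3853518377665318], [0.415588155535084, -0.3805569485441134], [0.4351163988169816, -0.3282148025582269], [0.4606619914225319, -0.31835532167581115]]
plate ((528.7103271484375, -18.200698852539062), (113.60807800292969, 69.33102416992188), 12.831039428710938)
wood [[234, 162], [239, 160], [288, 169], [282, 206], [230, 198]] [[ 0.6918 -0.1306]
 [ 0.6972 -0.1446]
 [ 0.6684 -0.2805]
 [ 0.5648 -0.2601]
 [ 0.5902 -0.118 ]]
top green [[317.95652173913044, 239.7826086956522, 23.0], [330.25, 246.75, 4.0]]
scene green [[302.3333333333333, 266.8333333333333, 6.0], [315.85714285714283, 279.76785714285717, 56.0]]
```

```bash
python3 - <<'E'
from h import *
t=cv2.imread("pics/top0.png")[222:266,292:342]; s=cv2.imread("pics/scene0.png")[250:320,280:330]
f=lambda i:cv2.resize(i,None,fx=8,fy=8,interpolation=cv2.INTER_LANCZOS4)
o=np.zeros((560,800,3),np.uint8); a=f(t);b=f(s); o[:a.shape[0],:400]=a; o[:,400:]=b; cv2.imwrite("pics/c4.png",o)
P=lambda x,y:np.array([x/4+150-.375,y/4+150-.375])
print("pivot",onplane("top",P(143,201),.085))
for q in[(620,303),(755,345),(727,447),(587,403)]: print("cbase",onplane("top",P(*q),.005)[0])
for q in[(335,85),(545,118)]: print("mouth far",onplane("top",P(*q),.086)[0])
for q in[(330,137),(533,170)]: print("mouth near",onplane("top",P(*q),.066)[0])
for q in[(200,167),(240,352),(147,378)]: print("hold",onplane("top",P(*q),.006)[0])
E
```

```text
pivot [[ 0.5747 -0.0088  0.085 ]]
cbase [ 0.5103 -0.3197  0.005 ]
cbase [ 0.4798 -0.4098  0.005 ]
cbase [ 0.4122 -0.387   0.005 ]
cbase [ 0.4436 -0.2945  0.005 ]
mouth far [ 0.6472 -0.1318  0.086 ]
mouth far [ 0.6226 -0.2658  0.086 ]
mouth near [ 0.6173 -0.1272  0.066 ]
mouth near [ 0.5926 -0.2586  0.066 ]
hold [ 0.6104 -0.0348  0.006 ]
hold [ 0.483  -0.0617  0.006 ]
hold [0.467  0.0009 0.006 ]
```

View pics/c4.png

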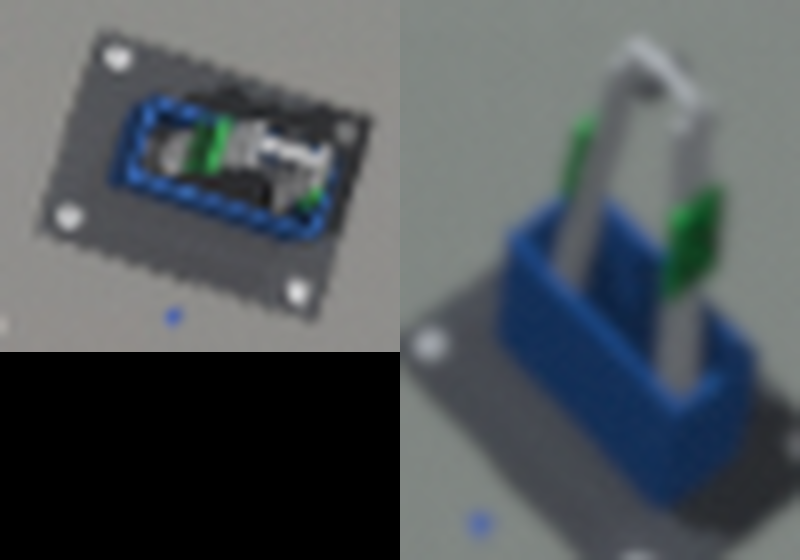

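```bash
python3 - <<'E'
from h import *
T=lambda x,y:np.array([292+x/8-.44,222+y/8-.44]); S=lambda x,y:np.array([280+(x-400)/8-.44,250+y/8-.44])
print("bowC",*tri(T(296,152),S(668,72))); a=tri(T(265,145),S(632,42));b=tri(T(326,160),S(705,105)); print(a,b)
print("bow z.163",onplane("top",T(296,152),.162)[0],onplane("scene",S(668,72),.162)[0])
print("rim",[onplane("top",T(*q),.06)[0][:2] for q in[(150,100),(130,178),(318,236)]], "center",onplane("top",T(234,169),.06)[0])
print("base c",np.mean([[.5103,-.3197],[.4798,-.4098],[.4122,-.387],[.4436,-.2945]],0))
print("rim scene",[onplane("scene",S(*q),.06)[0][:2] for q in[(510,235),(680,405),(755,355)]])
print("plates: top +y",onplane("top",T(219,145),.11)[0],"top -y",onplane("top",T(315,195),.11)[0],"scene -y",onplane("scene",S(693,240),.106)[0],"scene +y",onplane("scene",S(577,158),.106)[0])
E
```

```text
bowC [ 0.4598 -0.3513  0.1625] [np.float64(9.782671476225316e-05), np.float64(9.782671476219523e-05)]
(array([ 0.4616, -0.3416,  0.1647]), [np.float64(0.0006513942377592315), np.float64(0.0006513942377594467)]) (array([ 0.458 , -0.3611,  0.1593]), [np.float64(0.0006719396319150748), np.float64(0.0006719396319150668)])
bow z.163 [ 0.4599 -0.3515  0.162 ] [ 0.4601 -0.3511  0.162 ]
rim [array([ 0.4827, -0.3257]), array([ 0.458 , -0.3181]), array([ 0.4383, -0.3772])] center [ 0.4601 -0.3515  0.06  ]
base c [ 0.4615 -0.3528]
rim scene [array([ 0.4601, -0.3171]), array([ 0.4412, -0.3748]), array([ 0.4629, -0.3839])]
plates: top +y [ 0.4652 -0.3384  0.11  ] top -y [ 0.4494 -0.3668  0.11  ] scene -y [ 0.4568 -0.3652  0.106 ] scene +y [ 0.4619 -0.3314  0.106 ]
```

```bash
python3 - <<'E'
from h import *
t=cv2.imread("pics/top0.png")[188:248,150:200+15]; s=cv2.imread("pics/scene0.png")[150:232,170:228]
f=lambda i:cv2.resize(i,None,fx=6,fy=6,interpolation=cv2.INTER_CUBIC)
a=f(t);b=f(s); o=np.zeros((500,800,3),np.uint8)
o[:a.shape[0],:a.shape[1]]=a; o[:b.shape[0],400:400+b.shape[1]]=b; cv2.imwrite("pics/h6.png",o)
for n,im,(ox,oy),thr in(("top",t,(150,188),90),("scene",s,(170,150),90)):
    g=cv2.resize(cv2.cvtColor(im,cv2.COLOR_BGR2GRAY),None,fx=8,fy=8,interpolation=cv2.INTER_CUBIC)
    for thr in(50,70,90,110):
        m=((g<thr)*255).astype(np.uint8); num,l,st,ce=cv2.connectedComponentsWithStats(m)
        c0=proj(n,[.5185,-.0235,.03])[0]; k=l[int((c0[1]-oy)*8),int((c0[0]-ox)*8)]
        cs,_=cv2.findContours(((l==k)*255).astype(np.uint8),cv2.RETR_EXTERNAL,cv2.CHAIN_APPROX_NONE); c=max(cs,key=len)[:,0]/8.-.44+[ox,oy]
        print(n,thr,len(c),st[k][4]/64,*fitcirc(n,c,.03,.0175))
E
```

```text
top 50 272 107.125 [ 0.5186 -0.0246] 0.0011298628239039949
top 70 285 116.84375 [ 0.5191 -0.0241] 0.0009072773799571482
top 90 290 124.859375 [ 0.5194 -0.0236] 0.0007073387097431876
top 110 303 133.5625 [ 0.5199 -0.0232] 0.00055879231376275
scene 50 299 126.671875 [ 0.5171 -0.0241] 0.0019550935361202985
scene 70 317 143.84375 [ 0.5181 -0.0231] 0.0016355614324972507
scene 90 336 160.625 [ 0.519  -0.0222] 0.0013816893411767765
scene 110 355 179.25 [ 0.52   -0.0214] 0.0010693177280509298
```

View pics/h6.png

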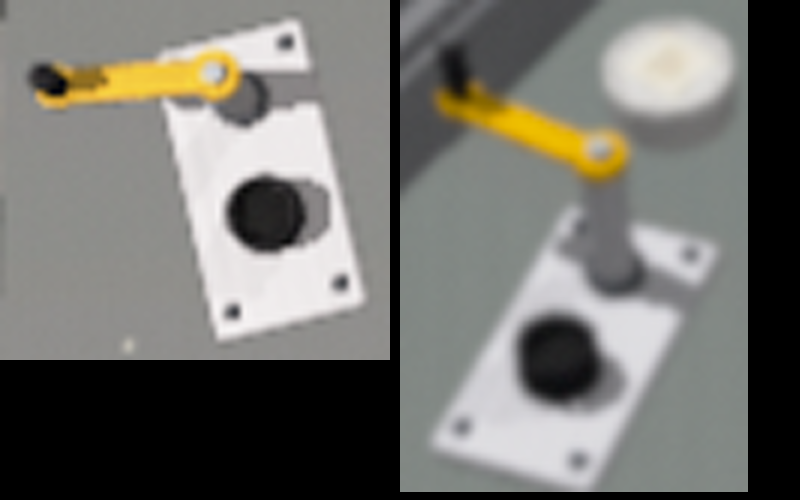

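```bash
python3 - <<'E'
from h import *
T=lambda x,y:np.array([150+x/6-.42,188+y/6-.42]); S=lambda x,y:np.array([170+(x-400)/6-.42,150+y/6-.42])
p,e=tri(T(213,73),S(600,148)); print("pivot",p,e)
k,e=tri(T(45,78),S(453,70)); print("knob",k,e)
a=[tri(T(*u),S(*v)) for u,v in[((286,42),(691,255)),((341,283),(578,460)),((232,312),(461,427))]]
for q in a: print("screw",*q)
A=[onplane("top",T(*u),.006)[0] for u in[(286,42),(341,283),(232,312)]]; B=[onplane("scene",S(*u),.006)[0] for u in[(691,255),(578,460),(461,427)]]
print(np.array(A),np.array(B))
for L in(A,B):
    d=L[0]-L[1]; w=L[2]-L[1]; print("yaw",np.degrees(np.arctan2(d[1],d[0])),np.degrees(np.arctan2(-w[0],w[1])),"centre",(L[0]+L[2])/2)
for yaw in(.21,.225): print("nest from pivot",p[:2]-.055*np.array([np.cos(yaw),np.sin(yaw)]))
from scipy.spatial.transform import Rotation as Ro
def att(z,y):
    z=np.array(z)/np.linalg.norm(z); y=np.array(y); x=np.cross(y,z); return Ro.from_matrix(np.c_[x,y,z]).as_euler('xyz')
# IK checks
ya=np.radians(71.3); yr=np.radians(79.5); rx=np.array([np.sin(yr),-np.cos(yr),0])
for s in(1,-1):
    print("caddy",env.solve_ik([.46,-.3515,.106],att([0,0,-1],[s*np.cos(ya),s*np.sin(ya),0])),env.solve_ik([.46,-.3515,.25],att([0,0,-1],[s*np.cos(ya),s*np.sin(ya),0])))
    print("rack",env.solve_ik([.5936,-.1576,.126],att(.5*rx-[0,0,.866],[s*np.cos(yr),s*np.sin(yr),0])),env.solve_ik([.55,-.15,.21],att(.5*rx-[0,0,.866],[s*np.cos(yr),s*np.sin(yr),0])))
    print("nest",env.solve_ik([.52,-.0227,.13],att([0,0,-1],[s*np.cos(yr),s*np.sin(yr),0])))
E
```

```text
pivot [ 0.5744 -0.0089  0.0893] [np.float64(0.00010948315445914818), np.float64(0.0001094831544591514)]
knob [0.5721 0.0602 0.0975] [np.float64(0.0005121991339791402), np.float64(0.0005121991339791564)]
screw [ 0.5997 -0.0289  0.0143] [np.float64(0.0005957173775645708), np.float64(0.0005957173775646539)]
screw [ 0.49   -0.0537  0.0146] [np.float64(0.00044965340088924915), np.float64(0.0004496534008892019)]
screw [ 0.4782 -0.0052  0.0148] [np.float64(0.0003562214437982111), np.float64(0.00035622144379824256)]
[[ 0.6016 -0.0283  0.006 ]
 [ 0.4909 -0.0531  0.006 ]
 [ 0.479  -0.0041  0.006 ]] [[ 0.605  -0.0238  0.006 ]
 [ 0.4944 -0.0487  0.006 ]
 [ 0.4827  0.0003  0.006 ]]
yaw 12.63066653545276 13.643851313420468 centre [ 0.5403 -0.0162  0.006 ]
yaw 12.710505490450165 13.44135806018922 centre [ 0.5439 -0.0117  0.006 ]
nest from pivot [ 0.5206 -0.0204]
nest from pivot [ 0.5208 -0.0212]
caddy [-0.741   0.1741  1.6865  0.      1.281  -1.9855] [-0.741   0.0686  1.5316  0.      1.5413 -1.9855]
rack [-0.4086 -0.1842  2.0988  0.17    0.7216 -1.895 ] [-0.4353 -0.4246  2.1276  0.1556  0.9346 -1.8831]
nest [-0.1422 -0.0059  1.8308  0.      1.3167 -1.5297]
caddy [-0.741   0.1741  1.6865 -0.      1.281   1.1561] [-0.741   0.0686  1.5316 -0.      1.5413  1.1561]
rack [-0.4086 -0.1842  2.0988  0.17    0.7216  1.2466] [-0.4353 -0.4246  2.1276  0.1556  0.9346  1.2585]
nest [-0.1422 -0.0059  1.8308 -0.      1.3167  1.6119]
```

```bash
cat >> h.py <<'E'
from scipy.spatial.transform import Rotation as Ro
def att(z,y):
    z=np.array(z)/np.linalg.norm(z); y=np.array(y); return Ro.from_matrix(np.c_[np.cross(y,z),y,z]).as_euler('xyz')
YA=np.radians(71.3); YR=np.radians(79.5)
RX=np.array([np.sin(YR),-np.cos(YR),0]); RY=np.array([np.cos(YR),np.sin(YR),0]); AX=np.array([0,0,.866])-.5*RX
A_CAD=att([0,0,-1],[-np.cos(YA),-np.sin(YA),0]); A_RACK=att(-AX,-RY); A_NEST=att([0,0,-1],-RY)
CAD=np.array([.460,-.3515]); ORG=np.array([.620,-.196,0]); VB=ORG+.027*RX+.033*RY+[0,0,.022]
NEST=np.array([.520,-.022])
def st(msg=""):
    o=env.get_obs(); print(msg,"t%.2f"%o["t"],o["tool_pos"],"gap %.4f"%o["finger_gap"],"F",o["force"])
def save(n,name,roi=None,f=3):
    im=env.snapshot(n)[:,:,::-1]; cv2.imwrite(f"pics/{name}_raw.png",im)
E
python3 - <<'E'
from h import *
env.move_pose([*CAD,.21],A_CAD); st("above")
print(env.servo_line([*CAD,.108],feed=.12,f_stop=6)); st("down")
env.gripper_to(.034); st("grip")
env.servo_line([*CAD,.128],feed=.08); st("lift20")
E
```

```text
above t3.33 [ 0.4604 -0.3509  0.21  ] gap 0.0930 F [0.4769 0.2019 0.0539]
False
down t4.33 [ 0.4606 -0.352   0.109 ] gap 0.0927 F [-0.1838  0.185   0.1448]
grip t5.38 [ 0.46   -0.3515  0.108 ] gap 0.0340 F [-0.341  -0.0428 -0.1714]
lift20 t5.78 [ 0.4606 -0.352   0.1293] gap 0.0344 F [-0.716  -0.8181 -0.5074]
```

```bash
python3 - <<'E'
from h import *
env.servo_line([*CAD,.20],feed=.15); st()
L=.102; P=VB+AX*(.020+L+.085)
env.move_pose(P,A_RACK); st("appr"); print("want",P)
env.pause(.2)
T=env.snapshot("top")[:,:,::-1]; S=env.snapshot("scene")[:,:,::-1]; cv2.imwrite("pics/t1.png",T); cv2.imwrite("pics/s1.png",S)
o=np.zeros((560,800,3),np.uint8)
a=cv2.resize(T[150:230,215:305],None,fx=4.4,fy=4.4,interpolation=cv2.INTER_CUBIC); b=cv2.resize(S[130:250,235:325],None,fx=4.4,fy=4.4,interpolation=cv2.INTER_CUBIC)
o[:a.shape[0],:a.shape[1]]=a; o[:b.shape[0],400:400+b.shape[1]]=b; cv2.imwrite("pics/a1.png",o)
tip=P-AX*L; print("tip px",proj("top",tip),proj("scene",tip))
E
```

```text
t6.42 [ 0.4597 -0.3512  0.1991] gap 0.0342 F [-0.8452 -0.6706 -0.6367]
appr t7.31 [ 0.5506 -0.1501  0.201 ] gap 0.0343 F [ 0.9167  0.5389 -2.3328]
want [ 0.5508 -0.1496  0.2013]
tip px [[244.1125 186.337 ]] [[263.5089 185.7427]]
```

View pics/a1.png

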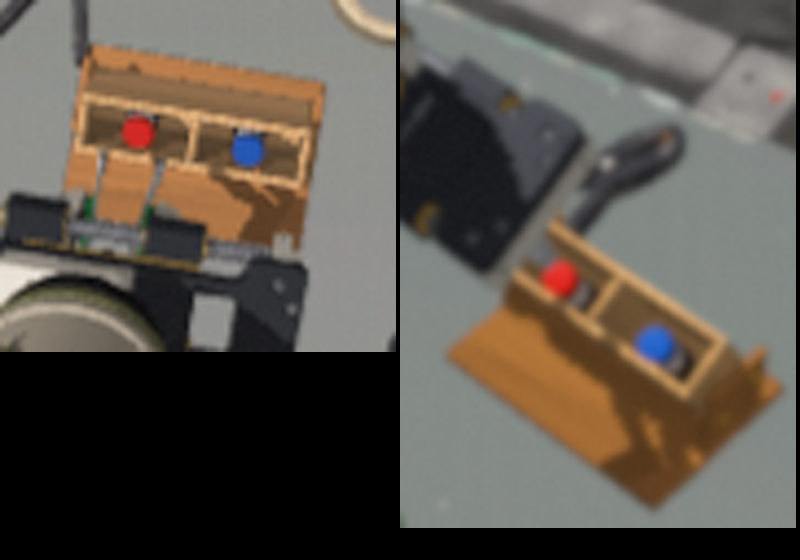

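```bash
python3 - <<'E'
from h import *
L=.102
for h in(.039,.046,.049): print(h,proj("top",VB+AX*h),proj("scene",VB+AX*h))
print("meas top 246.06 179.92 scene 270.95 192.50")
# lateral residual of the cap relative to axis, in the rack frame, from top view at z of cap top
q=onplane("top",[246.06,179.92],(VB+AX*.047)[2])[0]-(VB+AX*.047); print("d rackx,y",q@RX,q@RY)
q=onplane("scene",[270.95,192.5],(VB+AX*.047)[2])[0]-(VB+AX*.047); print("d rackx,y",q@RX,q@RY)
E
```

```text
0.039 [[246.5306 178.3594]] [[272.8154 194.4773]]
0.046 [[246.2879 179.1601]] [[271.8776 193.5971]]
0.049 [[246.183  179.5064]] [[271.4723 193.2167]]
meas top 246.06 179.92 scene 270.95 192.50
d rackx,y -0.001783354220639779 0.00021897987445084312
d rackx,y 0.000991217666776597 0.003350952632899392
```

```bash
python3 - <<'E'
from h import *
L=.102; dy=.001*RY
o=env.servo_line(VB+AX*(.020+L+.04)+dy,feed=.10,f_stop=5); st(o)
if not o:
    o=env.servo_line(VB+AX*(.020+L)+dy,feed=.06,f_stop=4); st(o)
if not o:
    for g in(.032,.0305,.0297,.0291,.0286):
        env.gripper_to(g); st("g%.4f"%g)
E
```

```text
False t8.21 [ 0.5731 -0.1527  0.1623] gap 0.0341 F [ 0.0081  0.3892 -0.3183]
False t9.03 [ 0.5928 -0.1564  0.1278] gap 0.0340 F [-0.2892  0.9754 -0.549 ]
g0.0320 t9.30 [ 0.5929 -0.1565  0.1281] gap 0.0322 F [ 0.9049 -0.0886  0.1108]
g0.0305 t9.55 [ 0.5928 -0.1564  0.1278] gap 0.0306 F [-0.2131  0.3127 -0.9911]
g0.0297 t9.77 [ 0.5927 -0.1564  0.1276] gap 0.0295 F [ 0.5775  0.2408 -0.5544]
g0.0291 t9.98 [ 0.5928 -0.1564  0.1277] gap 0.0294 F [-0.2041 -0.3848 -0.9358]
g0.0286 t10.20 [ 0.5928 -0.1563  0.1276] gap 0.0289 F [ 0.1166  0.0279 -1.4105]
```

```bash
python3 - <<'E'
from h import *
def gap(): 
    v=[]
    for _ in range(6): v.append(env.get_obs()["finger_gap"]); env.pause(.01)
    return np.mean(v),np.std(v)
print(gap())
for g in(.0281,.0276):
    env.gripper_to(g); print(g,gap())
st()
E
```

```text
(np.float64(0.02909698838686349), np.float64(0.000220051361684226))
0.0281 (np.float64(0.02908625642121446), np.float64(0.0002259646284018753))
0.0276 (np.float64(0.028989978083451492), np.float64(9.942714582408426e-05))
 t10.78 [ 0.5927 -0.1564  0.1276] gap 0.0292 F [-0.3608 -0.304  -0.8568]
```

```bash
python3 - <<'E'
from h import *
L=.102; dy=.001*RY
env.gripper_to(.0265); st("g")
env.servo_line(VB+AX*(.020+L+.02)+dy,feed=.04); st()
env.servo_line(VB+AX*(.020+L+.10)+dy,feed=.10); st("lifted")
env.pause(.15)
T=env.snapshot("top")[:,:,::-1]; S=env.snapshot("scene")[:,:,::-1]; cv2.imwrite("pics/t2.png",T); cv2.imwrite("pics/s2.png",S)
o=np.zeros((560,800,3),np.uint8)
a=cv2.resize(T[150:230,215:305],None,fx=4.4,fy=4.4,interpolation=cv2.INTER_CUBIC); b=cv2.resize(S[130:250,235:325],None,fx=4.4,fy=4.4,interpolation=cv2.INTER_CUBIC)
o[:a.shape[0],:a.shape[1]]=a; o[:b.shape[0],400:400+b.shape[1]]=b; cv2.imwrite("pics/a2.png",o)
E
```

```text
g t11.00 [ 0.5928 -0.1564  0.1276] gap 0.0292 F [ 0.0444 -0.5121 -1.2459]
 t11.65 [ 0.5829 -0.1546  0.1451] gap 0.0291 F [-0.2751  0.2102 -1.1192]
lifted t12.60 [ 0.5434 -0.1472  0.2135] gap 0.0287 F [-0.7421 -0.2144 -0.1951]
```

View pics/a2.png

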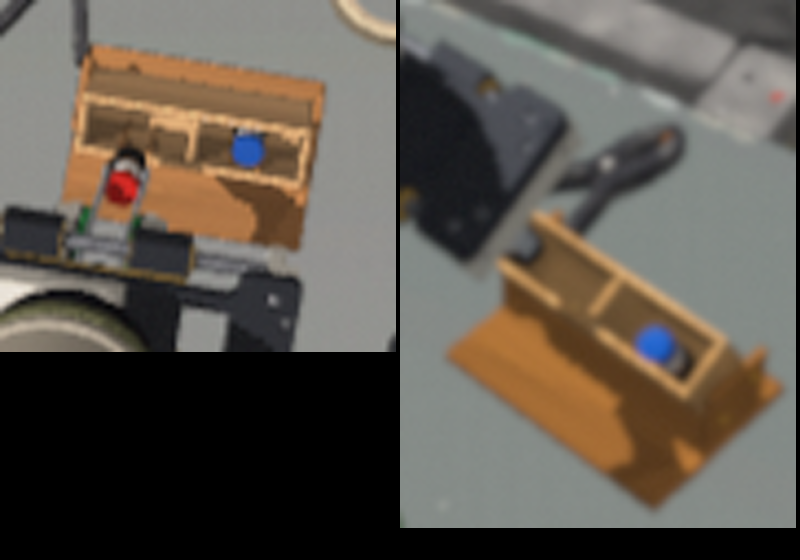

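```bash
python3 - <<'E'
from h import *
im=cv2.imread("pics/t2.png"); h=cv2.cvtColor(im,cv2.COLOR_BGR2HSV)
red=cv2.inRange(h,np.array((0,150,90)),np.array((6,255,255)))|cv2.inRange(h,np.array((174,150,90)),np.array((180,255,255)))
c=blob(red,(225,155,295,212)); print(c[1:],proj("top",VB+AX*.147+.001*RY))
L=.102
env.move_pose([*NEST,.215],A_NEST); st("hover")
env.servo_line([*NEST,.182],feed=.08); env.pause(.15); st()
T=env.snapshot("top")[:,:,::-1]; S=env.snapshot("scene")[:,:,::-1]; cv2.imwrite("pics/t3.png",T); cv2.imwrite("pics/s3.png",S)
o=np.zeros((560,800,3),np.uint8)
a=cv2.resize(T[170:260,150:240],None,fx=4.4,fy=4.4,interpolation=cv2.INTER_CUBIC); b=cv2.resize(S[130:250,155:245],None,fx=4.4,fy=4.4,interpolation=cv2.INTER_CUBIC)
o[:a.shape[0],:a.shape[1]]=a; o[:b.shape[0],400:400+b.shape[1]]=b; cv2.imwrite("pics/a3.png",o)
E
```

```text
(array([242.2667, 192.2524]), 35.0) [[241.9929 191.8966]]
hover t13.43 [ 0.5207 -0.0214  0.2143] gap 0.0286 F [-0.4968 -0.3418 -0.8954]
 t14.13 [ 0.5204 -0.0221  0.1827] gap 0.0291 F [ 0.0425  0.3094 -0.8762]
```

View pics/a3.png

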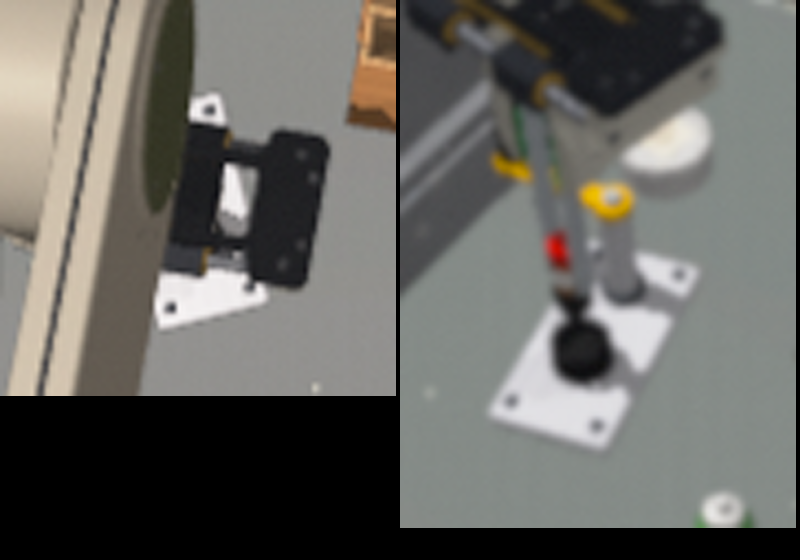

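```bash
python3 - <<'E'
from h import *
env.servo_line([*NEST,.156],feed=.06); env.pause(.1); st("pre")
S=env.snapshot("scene")[:,:,::-1]; cv2.imwrite("pics/s4.png",S)
o=env.servo_line([*NEST,.128],feed=.012,f_stop=2.5); st(o)
for _ in range(4): env.pause(.05); st()
E
```

```text
pre t14.92 [ 0.5202 -0.022   0.1563] gap 0.0291 F [-0.2716  0.072  -0.4756]
True t16.20 [ 0.52   -0.022   0.1424] gap 0.0293 F [0.934  0.3382 4.185 ]
 t16.25 [ 0.5199 -0.0219  0.1424] gap 0.0290 F [ 1.0009 -0.3821  4.2286]
 t16.30 [ 0.52   -0.022   0.1424] gap 0.0290 F [ 1.2721 -0.4294  4.2786]
 t16.35 [ 0.5199 -0.022   0.1424] gap 0.0290 F [1.2787 0.6002 5.8214]
 t16.40 [ 0.5199 -0.0219  0.1424] gap 0.0292 F [0.4876 0.5571 5.9718]
```

```bash
python3 - <<'E'
from h import *
S=env.snapshot("scene")[:,:,::-1]; cv2.imwrite("pics/s5.png",S); S4=cv2.imread("pics/s4.png")
f=lambda i:cv2.resize(i[165:235,170:226],None,fx=7,fy=7,interpolation=cv2.INTER_CUBIC)
cv2.imwrite("pics/a5.png",np.hstack([f(S4),f(S)])); st()
for z in(.03,.034,.084): print(z,(proj("scene",[*NEST,z])[0]-[170,165])*7)
E
```

```text
t16.45 [ 0.5199 -0.0219  0.1424] gap 0.0289 F [0.5652 0.2936 5.8538]
0.03 [180.4014 300.4755]
0.034 [179.1545 292.917 ]
0.084 [162.9493 194.6852]
```

View pics/a5.png

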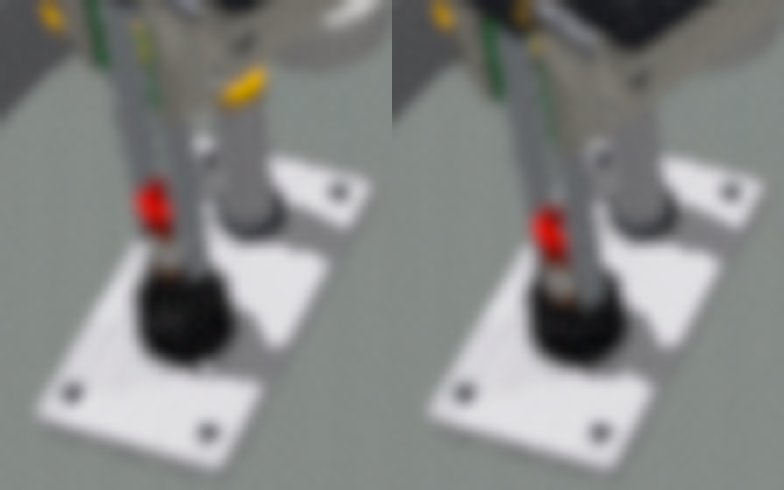

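```bash
python3 - <<'E'
from h import *
for g in(.0295,.0305,.032,.034): env.gripper_to(g); st(g)
env.pause(.15)
p=env.get_obs()["tool_pos"]
env.servo_line([*NEST,.165],feed=.05,f_stop=4); st("up20")
env.servo_line([*NEST,.215],feed=.12,f_stop=5); st("up")
T=env.snapshot("scene")[:,:,::-1]; cv2.imwrite("pics/s6.png",T)
cv2.imwrite("pics/a6.png",cv2.resize(T[150:235,165:230],None,fx=7,fy=7,interpolation=cv2.INTER_CUBIC))
E
```

```text
0.0295 t16.67 [ 0.5186 -0.0218  0.1409] gap 0.0296 F [ 0.5111  0.4063 -0.6748]
0.0305 t16.89 [ 0.5189 -0.0218  0.1412] gap 0.0309 F [ 0.2445  0.3673 -0.6315]
0.032 t17.15 [ 0.5192 -0.0219  0.1416] gap 0.0323 F [-0.0417  0.4192 -1.4646]
0.034 t17.43 [ 0.5193 -0.0219  0.1417] gap 0.0344 F [-0.5587 -0.6144 -0.8379]
up20 t18.19 [ 0.5201 -0.022   0.1652] gap 0.0345 F [-0.5443  0.3268 -1.5706]
up t18.76 [ 0.5199 -0.022   0.2146] gap 0.0339 F [-0.2448  0.1898 -0.7883]
```

View pics/a6.png

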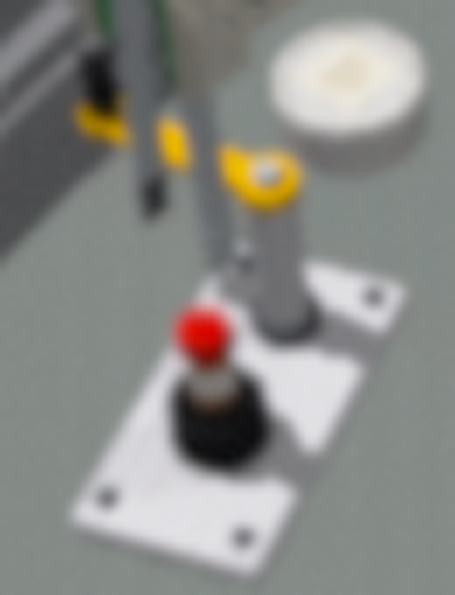

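```bash
python3 - <<'E'
from h import *
env.move_pose([*CAD,.205],A_CAD); st("hover"); env.pause(.1)
o=env.servo_line([*CAD,.125],feed=.10,f_stop=4); st(o)
if not o:
    o=env.servo_line([*CAD,.104],feed=.025,f_stop=2.5); st(o)
    z=env.get_obs()["tool_pos"][2]
    if z<.114:
        env.gripper_to(.0365); st("soft"); env.gripper_to(.085); st("open")
        env.pause(.1)
        o=env.servo_line([*CAD,.21],feed=.12,f_stop=5); st(o)
# knob IK planning
piv=np.array([.5748,-.0092]); ya=np.radians(13)
for th in np.linspace(1.80,0,7):
    a=ya+np.pi-th; rad=np.array([np.cos(a),np.sin(a)]); tan=np.array([-rad[1],rad[0]])
    for s in(1,-1):
        q=env.solve_ik([*(piv+.067*rad),.108],att([0,0,-1],[*(s*tan),0])); print(round(th,2),s,piv+.067*rad,q)
E
```

```text
hover t20.07 [ 0.4605 -0.3504  0.2048] gap 0.0343 F [ 0.1127 -0.1262 -0.9768]
False t21.12 [ 0.4604 -0.3519  0.1258] gap 0.0341 F [ 0.7548 -0.1135 -0.5191]
True t21.82 [ 0.4596 -0.351   0.1061] gap 0.0341 F [0.3041 0.2299 1.5399]
soft t22.11 [ 0.4595 -0.3508  0.1061] gap 0.0366 F [-0.4619  0.6401  1.9783]
open t23.03 [ 0.4594 -0.3508  0.106 ] gap 0.0850 F [-0.8263  0.2796 -0.6633]
False t24.15 [ 0.4596 -0.3511  0.2089] gap 0.0849 F [-0.3047 -0.9971 -0.5126]
1.8 1 [0.575  0.0578] None
1.8 -1 [0.575  0.0578] [ 0.0115  0.1692  1.6881 -0.      1.2843  0.0138]
1.5 1 [0.5551 0.0549] None
1.5 -1 [0.5551 0.0549] [ 0.0066  0.1174  1.7453  0.      1.279  -0.2911]
1.2 1 [0.5371 0.0462] [-0.0093  0.068   1.7979 -0.      1.2757  2.5346]
1.2 -1 [0.5371 0.0462] [-0.0093  0.068   1.7979  0.      1.2757 -0.607 ]
0.9 1 [0.5224 0.0326] [-0.0357  0.0262  1.8411 -0.      1.2743  2.2082]
0.9 -1 [0.5224 0.0326] [-0.0357  0.0262  1.8411  0.      1.2743 -0.9334]
0.6 1 [0.5124 0.0152] [-0.0703 -0.003   1.8706 -0.      1.274   1.8736]
0.6 -1 [0.5124 0.0152] [-0.0703 -0.003   1.8706 -0.      1.274  -1.268 ]
0.3 1 [ 0.508  -0.0043] [-0.1094 -0.0157  1.8832 -0.      1.2741  1.5345]
0.3 -1 [ 0.508  -0.0043] [-0.1094 -0.0157  1.8832  0.      1.2741 -1.6071]
0.0 1 [ 0.5095 -0.0243] [-0.1481 -0.01    1.8775 -0.      1.2741  1.1958]
0.0 -1 [ 0.5095 -0.0243] [-0.1481 -0.01    1.8775 -0.      1.2741 -1.9458]
```

```bash
cat >> h.py <<'E'
PIV=np.array([.5748,-.0092])
def kp(th,z=.110,r=.067):
    a=np.radians(193)-th; rad=np.array([np.cos(a),np.sin(a)]); tan=np.array([-rad[1],rad[0]])
    return [*(PIV+r*rad),z],att([0,0,-1],[*(-tan),0])
E
python3 - <<'E'
from h import *
p,a=kp(1.76,.17); env.gripper_to(.045); env.move_pose(p,a); st()
p,a=kp(1.76); o=env.servo_line(p,feed=.08,f_stop=6); st(o)
if not o:
    env.gripper_to(.018); st("cage")
    for th in(1.5,1.2,.9,.6,.3):
        p,a=kp(th); env.servo_line(p,feed=.06,attitude=a); st(th)
E
```

```text
t26.54 [0.5725 0.0569 0.1701] gap 0.0452 F [ 0.56   -0.115  -0.2464]
False t27.44 [0.5727 0.0578 0.1105] gap 0.0446 F [-0.1377  0.801  -0.9297]
cage t28.10 [0.5723 0.0578 0.11  ] gap 0.0178 F [-0.3053  0.9533  0.8376]
1.5 t28.54 [0.5553 0.0549 0.1101] gap 0.0182 F [-0.4002  0.4096 -0.1299]
1.2 t29.02 [0.5374 0.0462 0.1101] gap 0.0180 F [-0.7821  1.3158 -0.1112]
0.9 t29.51 [0.5228 0.0327 0.1101] gap 0.0180 F [0.1784 0.6233 0.0588]
0.6 t29.99 [0.5127 0.0154 0.1101] gap 0.0182 F [ 0.7331  0.0131 -0.0234]
0.3 t30.48 [ 0.5082 -0.004   0.11  ] gap 0.0176 F [-0.1269 -0.3726  0.8373]
```

```bash
python3 - <<'E'
from h import *
p,a=kp(0.08); o=env.servo_line(p,feed=.05,attitude=a); st(o)
p,a=kp(-.2); o=env.servo_line(p,feed=.02,attitude=a,f_stop=8); st(o)
q=env.get_obs()["tool_pos"][:2]-PIV; print("th",np.pi-np.arctan2(q[1],q[0])%(2*np.pi)+np.radians(13))
T=env.snapshot("scene")[:,:,::-1]; cv2.imwrite("pics/s7.png",T)
E
```

```text
False t30.92 [ 0.5086 -0.0186  0.11  ] gap 0.0178 F [ 0.0036 -0.0974  1.0065]
True t31.45 [ 0.5103 -0.0254  0.1095] gap 0.0180 F [0.4396 3.3903 2.6661]
th -0.018623699443038516
```

```bash
python3 - <<'E'
from h import *
p,a=kp(-.2); o=env.servo_line(p,feed=.015,attitude=a,f_stop=14); st(o)
q=env.get_obs()["tool_pos"][:2]-PIV; print("th",np.pi-np.arctan2(q[1],q[0])%(2*np.pi)+np.radians(13))
env.gripper_to(.04); st()
p=env.get_obs()["tool_pos"]; env.servo_line([p[0],p[1],.20],feed=.12,f_stop=8); st("up")
env.move_pose([.40,.15,.28],[np.pi,0,np.pi/2+np.pi/2]); st(); env.pause(.2)
T=env.snapshot("top")[:,:,::-1]; S=env.snapshot("scene")[:,:,::-1]; cv2.imwrite("pics/t8.png",T); cv2.imwrite("pics/s8.png",S)
f=lambda i,k:cv2.resize(i,None,fx=k,fy=k,interpolation=cv2.INTER_CUBIC)
o=np.zeros((600,800,3),np.uint8)
for im,(x,y) in((f(S[140:230,165:235],5.7),(0,0)),(f(S[245:325,280:330],4),(400,0)),(f(T[185:250,150:215],4),(400,330)),(f(T[222:266,292:342],2.6),(665,330)),(f(S[170:240,240:320],2.4),(605,0))):
    h,w=im.shape[:2]; h=min(h,600-y); w=min(w,800-x); o[y:y+h,x:x+w]=im[:h,:w]
cv2.imwrite("pics/a8.png",o)
E
```

```text
True t31.89 [ 0.5105 -0.0255  0.1091] gap 0.0183 F [0.0326 4.2667 2.1871]
th -0.021267141810382112
 t32.48 [ 0.5102 -0.026   0.1087] gap 0.0397 F [ 0.1099  0.095  -0.625 ]
up t33.39 [ 0.5097 -0.0259  0.1991] gap 0.0400 F [ 1.163   0.4037 -0.669 ]
 t34.28 [0.4    0.1496 0.2791] gap 0.0399 F [ 0.5828 -0.3768 -0.0953]
```

View pics/a8.png

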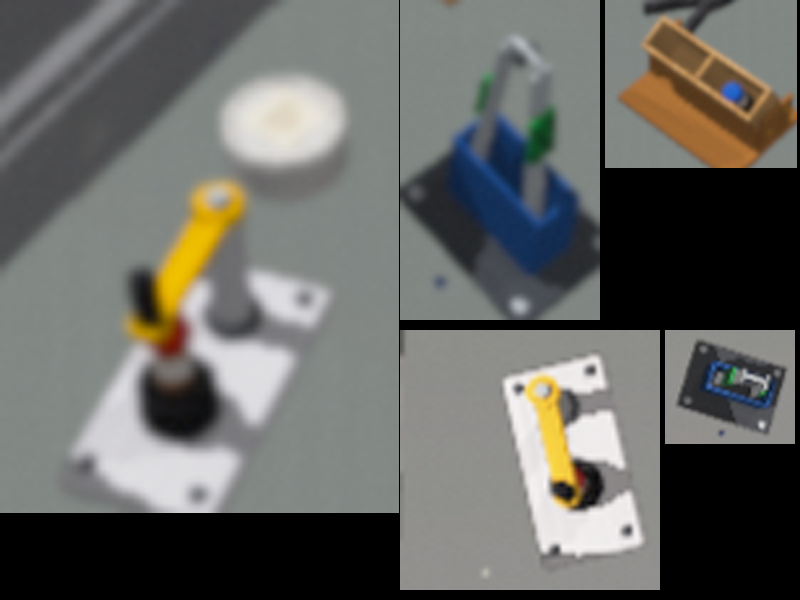

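```bash
python3 - <<'E'
from h import *
for n,roi in(("top",(170,190,205,235)),("scene",(170,160,220,215))):
    h=cv2.cvtColor(cv2.imread(f"pics/{n[0]}8.png"),cv2.COLOR_BGR2HSV)
    m=cv2.inRange(h,np.array((18,150,100)),np.array((32,255,255))); x0,y0,x1,y1=roi
    ys,xs=np.nonzero(m[y0:y1,x0:x1]); P=onplane(n,np.c_[xs+x0,ys+y0],.083)[:,:2]
    vx,vy,cx,cy=cv2.fitLine((P*1000).astype(np.float32),cv2.DIST_HUBER,0,.01,.01).ravel(); print(n,len(P),np.degrees(np.arctan2(vy,vx))%180,"centre",cx,cy)
E
```

```text
top 144 14.826445 centre 542.90533 -17.26448
scene 159 13.70412 centre 541.36774 -16.886955
```

```bash
python3 - <<'E'
from h import *
print(env.sign_off()); st()
E
```

```text
the job is handed in; nothing more can be done
None
the job is handed in; nothing more can be done
```

The job is handed in after about 34 s of robot time. I took the tongs, lifted the red-capped vial along its leaning pocket and set it in the nest. I let go once I felt the floor, stood the tongs back in the caddy and turned the yellow bar home.

What the last checks showed:

- **Vial:** it touched down about 10 mm below the nest rim, with 4 to 6 N on the tool (limit 15 N). The picture after release showed it standing upright in the ring. After the bar was turned it could still be seen under the bar, but I did not measure its final tilt or offset.
- **Squeeze:** no sensor reads the tip force. The plates stalled at 29.0 mm, as expected with a vial in the tips. I closed the command to 26.5 mm, so the grip may have reached its fixed 30 N instead of the suggested 16 to 20 N. I estimate that puts at most about 17 N on the vial (limit 24 N).
- **Tongs:** they stand tips down in the caddy, set down at the same place and within 2 mm of the height they were taken from.
- **Turn bar:** it met its stop on two pushes. The bar's direction measures 13.7° and 14.8° in the two views, against about 13° for the holder, so it is home within roughly 0.03 rad.
- **Other things:** the blue-capped vial and the tin appear unmoved in the last pictures. The dropper bottle was not in the last crops I viewed.
- **Disagreements:** my separate estimates of the nest centre and of the red cap differed by up to about 3 mm, and I used averages. The vial's position in the tongs showed no visible slip.

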